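# Gate the sorting tray and gather the caps in its mouth corner

## Task

The sorting tray has an open pouring mouth beside one corner. Take the gate blade from its stand and slide it down the channel across that mouth until it is fully home; then lift the tray by its carrying bar, clear of the bench by a few centimetres all round, and tilt it (30 to 35 degrees) towards the mouth corner so that all three screw caps slide together into that corner behind the gate. Finish holding the tray still and tilted in the air, do not set it down or let go; spill nothing and leave the other things on the bench where they are.

Things in the scene. Friction and masses are not known exactly. Their poses are not given: they have to be found in the camera images.
- tray: Grey open tray, loose, 0.3 kg, outside 150 (x) x 110 (y) x 32 mm, walls and floor 4 mm. Origin: centre of its underside, z up; any yaw. A carrying bar bridges it at x = 0 (tray_bar). Its only opening is the pouring mouth in the +x wall beside the corner (+x, +y): 36 mm wide, y = 9 to 45 mm; in front of it stands the gate channel (tray_slot).
- tray_bar (a point): Middle of the tray's carrying bar, 92 mm above the underside, over the tray's centre. The bar runs along the tray's y, is 12 mm thick (x) and 20 mm high, with a post at each end (106 mm free between them). A firm grip is needed for tilting. Axes as the tray's.
- tray_slot (a point): Middle of the sill of the gate channel, 4 mm above the tray's underside, at tray x = 78.5, y = 27 mm: the gate's foot rests here when home. The upright channel is 7 mm wide (tray x) and 56 mm long (tray y), open at the top; guides 34 mm high, then a lead-in that flares outwards 5 mm all round, up to 44 mm above the underside. Axes as the tray's.
- tray_corner (a point): The inner floor corner at the mouth: tray x = 71, y = 51, z = 4 mm. Axes as the tray's.
- gate_grip (a point): Middle of the gate's grip. Gate: upright flat aluminium blade 52 mm wide (its y), 4 mm thick (its x), 79 mm high, 50 g; on top a grey ribbed grip 10 mm thick (x), 40 wide, 26 high, its middle 66 mm above the foot. Same either way round. At the start loose and upright in its stand, foot 6 mm above the bench; lifting it 25 mm frees it.
- gate_foot (a point): Middle of the gate's lower edge, 66 mm below gate_grip along the gate's z.
- stand: White block with a slot that holds the gate upright, fixed to the bench; foot 60 x 100 mm, block 44 x 84 mm, 28 mm high, slot 22 mm deep along its y. Origin: centre of its underside; axes as the gate's at the start.
- cap0: White ribbed screw cap, 22 mm across, 12 mm high, 15 g, loose on the tray's floor, in the tray's half away from the mouth at the start. Origin: centre of its underside. The caps are slippery: they begin to slide on the tray at about 12 degrees of tilt and run along the walls at about 20.
- cap1: White ribbed screw cap, 22 mm across, 12 mm high, 15 g, loose on the tray's floor, in the tray's half away from the mouth at the start. Origin: centre of its underside. The caps are slippery: they begin to slide on the tray at about 12 degrees of tilt and run along the walls at about 20.
- cap2: White ribbed screw cap, 22 mm across, 12 mm high, 15 g, loose on the tray's floor, in the tray's half away from the mouth at the start. Origin: centre of its underside. The caps are slippery: they begin to slide on the tray at about 12 degrees of tilt and run along the walls at about 20.
- tube_mid (a point): Bystander: capped test tube, 20 mm across, 193 mm long, lying between tray and stand; the point is its middle.
- marker_mid (a point): Bystander: marker pen, 11 mm across, 131 mm long, lying near the front edge; the point is its middle.
- dish_mid (a point): Bystander: petri dish, 93 mm across, 15 mm high, at the right; the point is its middle.

How it is judged:
By the outcome, as a careful person would: the job done as asked, in the order asked, and still so for the second after the job is handed in, while the arm keeps its last pose, push and grip.
It also fails if it takes over 51 s, if anything falls off the work surface, if the arm or the gripper's body presses on something with over 40 N, if the wrist force passes 120 N, or if a joint passes its speed limit or range.

## Robot

A 6-joint arm with a two-finger parallel gripper is mounted at the origin on a cart in front of the work surface, level with it; the furniture and walls round the work are solid. World frame = base frame: x ahead of the robot, y to its left, z up, the work surface at z = 0. Lengths are in m, angles in degrees, forces in N, time in s.
With the tool pointing down it reaches from about 0.275 to 0.875 m from the base axis. Payload 12.5 kg.
Tool frame: the origin (TCP) lies between the finger pads; the fingertips stand 11 mm ahead of it and the grasp point (between the pads) lies 8 mm behind it; z points along the fingers, y is the line along which they close (so a half turn about z gives the same grasp; the last joint's range is limited). The gripper opens to 85 mm and grips with 20 to 120 N. Pads are 22 mm wide; open, the fingers measure 114 mm over their backs; the gripper's body (76 mm by 85 mm) begins 54 mm behind the grasp point. The pads swing forward as they close: fully open they stand 13 mm farther back than shut.
Start: joints at [-78.186, 20.094, 94.641, -0, 65.266, -4.847], TCP at [0.158, -0.527, 0.242] pointing down, gripper open.
Joint ranges: [-157.81, 157.81], [-45, 120.19], [0.68, 151.7], [-89.99, 269.99], [4.06, 180], [-164.3, 164.3]. Speed limits (degrees/s): [127.2, 127.2, 159.86, 180, 180, 180].

## Interface

Orientations are given as [roll, pitch, yaw] about the fixed x, y, z axes, in that order (R = Rz(yaw) Ry(pitch) Rx(roll)).
In Python, from station import * gives the robot as it stands.
- The arm moves only by the shell command python3 -m crank 'ROWS'. ROWS is JSON, a list of rows, each an object of numbers: "dx", "dy", "dz": the shift along the tool's x, y, z in cm; "twist": the turn about the tool's z in rad; "grip": the finger opening in cm, from 0 to 8.54. In form: [{"dx": .., "dy": .., "dz": .., "twist": .., "grip": ..}, ...]. A call has 1 to 10 rows; each row shifts and turns the commanded pose from where the row before left it, along the tool's axes as they then stand; what a row does not reach is not made up. A row lasts 1/10 s, in which the tool goes at most 50 mm and 8.59 degrees, less where a joint would pass 70% of its speed; a pose out of reach is approached as far as the arm can. A call is refused whole if a number of a shift passes 5 or a number of a turn 0.15, either way. A call with a gripper value outside its range is refused whole. The fingers move at their own pace and stop on an object; the grip force is fixed at half the most. Time passes only in rows, so rows that do not move let the fingers close. It gives the time, the measured TCP pose, the force, the opening and the grip force at its end, in the units of the state.
- read_state(): the state, without advancing time (a new reading comes with each control period).
- get_image(name): name is "scene" or "top" or "wrist"; returns the picture (480x640x3 uint8, red, green, blue); there is no depth.
- calibration(name): a dict with "fx", "fy", "cx", "cy" (pixels), "k1" (the pictures are not rectified: a ray, as slopes to the right and down, at radius r is drawn at 1 + k1 r^2 times it, then the intrinsics apply), "R" (3x3) and "t" (3): a world point X has camera coordinates R X + t; the wrist camera has in their place "tool_from_camera" (4x4, takes a point from camera to tool coordinates, whose origin is the TCP and whose axes are the flange's). Camera axes: x right, y down, z forward; pixel columns grow to the right and rows downward; lengths in m; the calibration is good to about 2 mm. A picture is of the moment at which its call begins: read the wrist's pose just before it. calibration takes no time and is no camera call.
- sign_off(): hands the job in; it is judged then, once.
Trained networks look in the newest picture that a camera, given by its name, has taken for a name from the list of things; names that differ only in an ending like _2 or _b are one class to them, and where a whole thing is asked for, a point or a joint stands for the part that bears it (a point fixed in the world has none). Each returns a list of dicts, best first, with "p" (0 to 1); they miss things now and then, are a little off and sometimes report something else, mostly with a low value. They report only what shows in the picture. A call takes as long as a camera call.
- find_in(thing, camera): "at" ([x, y, z] in m, in the coordinates of the camera as it stood for that picture, good to about 4 mm: the middle of the surface that is visible of it).
- trace(thing, camera): "mask" (480x640 bool, what is visible of it).
- landmark_of(thing, camera): "at" ([x, y, z] in m, in the coordinates of the camera as it stood for that picture, good to about 4 mm: a listed point, or the origin of a listed thing).
The state is a dict: "time_s": time; "joint_pos": joint angles; "dq": joint speeds; "effort": joint torques, N m; "eef_pos": TCP position; "orientation": TCP orientation; "ft_force": force on the tool from outside, world axes, zero at the start; "ft_torque": the same for the moment, N m; "grip_width": finger opening in m; "grip_force": force on a finger pad.
Only numpy, scipy, OpenCV 4.12 (cv2) and the standard library are available. Lean on these libraries where they do the work, as an engineer would, in place of code of your own. Each camera call takes 0.05 s, during which the arm holds its last target. There are 200 camera calls.

## Working session

There is one attempt and no reset: what is moved stays moved. The work goes in short steps, Python scripts to look and compute and a shell command to move; the robot and the scene stay as the last step left them, time stands still between calls to the robot, and variables do not carry over. Pictures are saved under pics/ and viewed, at most 10 in all, crops included, and the job is handed in when it is done.

```bash
mkdir -p pics; ls; cat > h.py <<'E'
from station import *
import numpy as np, cv2
from scipy.spatial.transform import Rotation as Ro
def tool():
    s=read_state(); T=np.eye(4); T[:3,:3]=Ro.from_euler('xyz',s['orientation'],degrees=True).as_matrix(); T[:3,3]=s['eef_pos']; return T
def cam2w(cam,p,T=None):
    c=calibration(cam); p=np.array(p)
    if cam=='wrist':
        return ((tool() if T is None else T)@np.array(c['tool_from_camera'])@np.append(p,1))[:3]
    return np.array(c['R']).T@(p-np.array(c['t']))
def proj(cam,X,T=None):
    c=calibration(cam)
    if cam=='wrist':
        M=np.linalg.inv((tool() if T is None else T)@np.array(c['tool_from_camera'])); p=M[:3,:3]@X+M[:3,3]
    else: p=np.array(c['R'])@X+np.array(c['t'])
    a=p[:2]/p[2]; a=a*(1+c['k1']*(a@a)); return np.array([c['fx']*a[0]+c['cx'],c['fy']*a[1]+c['cy']])
def ray(cam,uv,z,T=None):
    "world point at height z on pixel ray"
    c=calibration(cam); K=np.array([[c['fx'],0,c['cx']],[0,c['fy'],c['cy']],[0,0,1.]])
    a=cv2.undistortPoints(np.array([[uv]],float),K,np.array([c['k1'],0,0,0.]))[0,0]
    o=cam2w(cam,[0,0,0],T); d=cam2w(cam,[a[0],a[1],1],T)-o
    return o+d*(z-o[2])/d[2]
def snap(cam,name):
    im=get_image(cam); cv2.imwrite(f'pics/{name}.png',im[:,:,::-1]); return im
E
python3 - <<'E'
from h import *
np.set_printoptions(precision=4,suppress=True)
for cam in ['top','scene']:
    snap(cam,cam+'0')
    print(cam,cam2w(cam,[0,0,0]))
    for n in ['tray','tray_bar','tray_slot','tray_corner','gate_grip','gate_foot','stand','cap0','tube_mid','marker_mid','dish_mid']:
        print(n,[(cam2w(cam,d['at']).round(4).tolist(),round(d['p'],2)) for d in landmark_of(n,cam)[:3]])
print(read_state())
E
```

```text
pics
top [ 0.36   -0.03    1.1548]
tray [([0.5156, -0.089, 0.0026], 0.77), ([0.5153, 0.1127, 0.008], 0.65)]
tray_bar [([0.5077, -0.0871, 0.0875], 0.94)]
tray_slot [([0.4314, -0.1044, 0.0028], 0.66)]
tray_corner [([0.4347, -0.1344, 0.0009], 0.74)]
gate_grip [([0.4731, 0.2926, 0.0677], 0.53)]
gate_foot [([0.3752, -0.0068, 0.0054], 0.62)]
stand [([0.4753, 0.2974, 0.0023], 0.72), ([0.5193, 0.1111, 0.0057], 0.53)]
cap0 [([0.5678, -0.066, 0.007], 0.64), ([0.5573, -0.1299, 0.0052], 0.62), ([0.5239, -0.093, 0.0036], 0.34)]
tube_mid [([0.5183, 0.1095, 0.0071], 0.85), ([0.5593, -0.129, 0.0068], 0.57)]
marker_mid [([0.377, -0.0069, 0.0102], 0.77)]
dish_mid [([0.4152, -0.3584, 0.0096], 0.9), ([0.376, -0.0021, 0.0083], 0.17)]
scene [-0.199   0.5439  0.7933]
tray [([0.5126, -0.088, 0.0033], 0.6)]
tray_bar [([0.5146, -0.0868, 0.0919], 0.97), ([0.4737, 0.2956, 0.0724], 0.43)]
tray_slot [([0.4326, -0.1059, 0.0064], 0.75)]
tray_corner [([0.4366, -0.1238, 0.0062], 0.68), ([0.4338, -0.1065, 0.0044], 0.16)]
gate_grip [([0.4746, 0.2958, 0.071], 0.98)]
gate_foot [([0.466, 0.2911, 0.0029], 0.82)]
stand [([0.4737, 0.2955, -0.0003], 0.65)]
cap0 [([0.5251, -0.0938, 0.0001], 0.48), ([0.5607, -0.1259, 0.0042], 0.45)]
tube_mid [([0.5123, 0.1107, 0.0095], 0.56), ([0.3802, -0.0054, 0.008], 0.54)]
marker_mid [([0.3823, -0.0077, 0.0065], 0.66)]
dish_mid [([0.5626, -0.1261, 0.0035], 0.6)]
{'time_s': 1.2, 'joint_pos': array([-78.1845,  20.0945,  94.641 ,  -0.0001,  65.2666,  -4.8462]), 'dq': array([ 0.0999,  0.0297,  0.05  , -0.0187,  0.1248, -0.042 ]), 'effort': array([  0.0003, -50.6032, -29.1651,  -0.    ,   0.0007,   0.    ]), 'eef_pos': array([ 0.1577, -0.5269,  0.2423]), 'orientation': array([-179.998 ,   -0.0001,   16.6617]), 'ft_force': array([-0.0546,  0.7035, -0.0299]), 'ft_torque': array([ 0.0415, -0.0243, -0.0281]), 'grip_force': 0.0, 'grip_width': 0.08515748624764831}
```

View pics/top0.png

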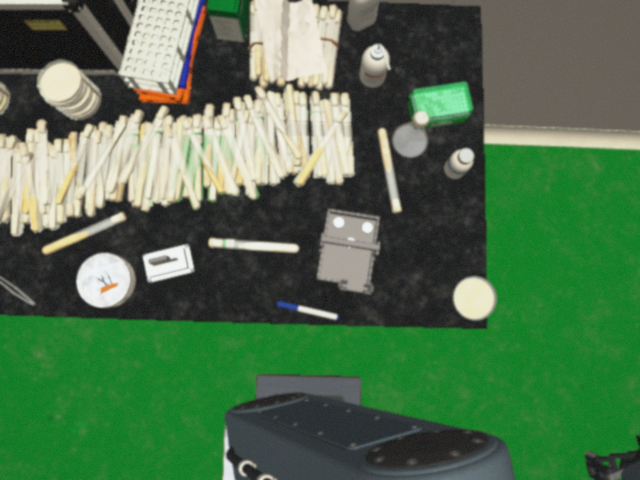

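View pics/scene0.png

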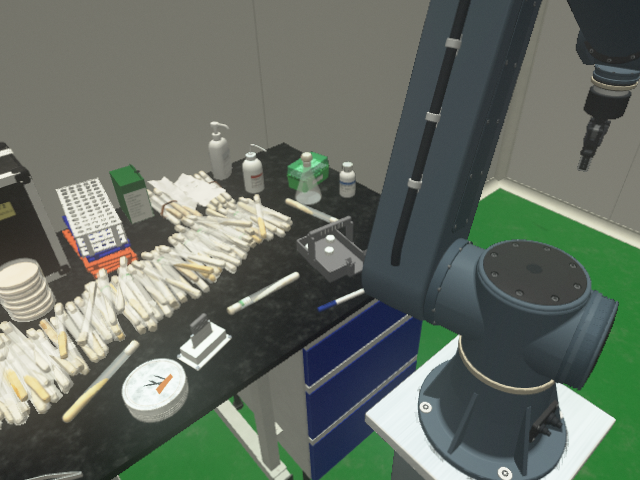

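The top view shows the tray at about (348,250), with its mouth and channel towards the robot at (355,288). Two caps show at (338,222) and (367,228), with the third under the bar. The gate stand is at (168,263), the tube at (253,245), the marker at (307,310) and the dish, or a lookalike, at (475,298). The scene view agrees. I'll move over the tray on the way to the gate.

```bash
python3 -m crank '[{"dx":2,"dy":-2},{"dx":3.4,"dy":-3.4},{"dx":3.4,"dy":-3.4},{"dx":3.4,"dy":-3.4},{"dx":3.4,"dy":-3.4},{"dx":3.4,"dy":-3.4},{"dx":3.4,"dy":-3.4},{"dx":3.4,"dy":-3.4},{"dx":3.4,"dy":-3.4},{"dx":2,"dy":-2}]'; python3 -m crank '[{"twist":-0.1},{"twist":-0.15},{"twist":-0.15},{"twist":-0.15},{"twist":-0.1},{}]'
python3 - <<'E'
from h import *
np.set_printoptions(precision=4,suppress=True)
T=tool(); im=snap('wrist','w0'); print(T, calibration('wrist'))
for n in ['tray','tray_bar','tray_slot','tray_corner','cap0']:
    print(n,[(cam2w('wrist',d['at'],T).round(4).tolist(),round(d['p'],2)) for d in landmark_of(n,'wrist')[:4]])
print(read_state()['joint_pos'],read_state()['time_s'])
E
```

```text
[[ 0.958   0.2867 -0.      0.1577]
 [ 0.2867 -0.958   0.     -0.5269]
 [ 0.     -0.     -1.      0.2423]
 [ 0.      0.      0.      1.    ]] {'fx': 398.387632088677, 'fy': 398.387632088677, 'cx': 316.54788548669524, 'cy': 240.53036351573763, 'k1': 0.009610734165791704, 'tool_from_camera': array([[ 0.0011, -0.9628, -0.2702,  0.0688],
       [ 1.    ,  0.0008,  0.0012,  0.0015],
       [-0.001 , -0.2702,  0.9628, -0.1333],
       [ 0.    ,  0.    ,  0.    ,  1.    ]])}
tray []
tray_bar []
tray_slot []
tray_corner []
cap0 []
[-78.1868  20.0932  94.6407  -0.0007  65.2656  -4.8478] 1.5invalid input
invalid input
```

View pics/w0.png

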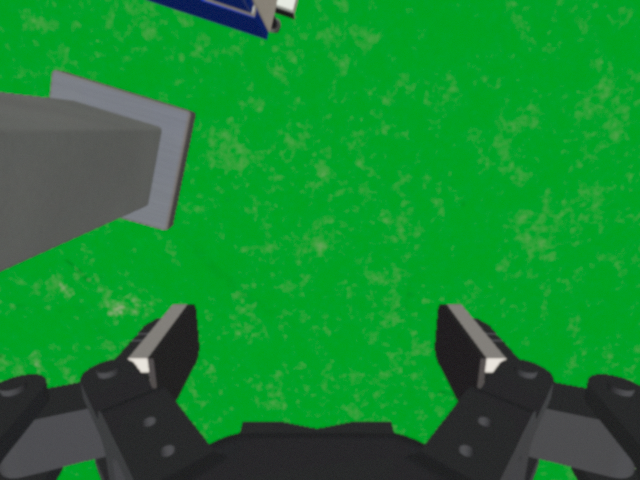

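The wrist view shows only floor and the cart, with no target in sight. The moves were refused because every row needs all five keys, so I'll send them again.

```bash
python3 -m crank '[{"dx":2,"dy":-2,"dz":0,"twist":0,"grip":8.5},{"dx":3.4,"dy":-3.4,"dz":0,"twist":0,"grip":8.5},{"dx":3.4,"dy":-3.4,"dz":0,"twist":0,"grip":8.5},{"dx":3.4,"dy":-3.4,"dz":0,"twist":0,"grip":8.5},{"dx":3.4,"dy":-3.4,"dz":0,"twist":0,"grip":8.5},{"dx":3.4,"dy":-3.4,"dz":0,"twist":0,"grip":8.5},{"dx":3.4,"dy":-3.4,"dz":0,"twist":0,"grip":8.5},{"dx":3.4,"dy":-3.4,"dz":0,"twist":0,"grip":8.5},{"dx":3.4,"dy":-3.4,"dz":0,"twist":0,"grip":8.5},{"dx":2,"dy":-2,"dz":0,"twist":0,"grip":8.5}]'
python3 - <<'E'
from h import *
np.set_printoptions(precision=4,suppress=True)
T=tool(); im=snap('wrist','w1'); print(T)
for n in ['tray','tray_bar','tray_slot','tray_corner','cap0']:
    print(n,[(cam2w('wrist',d['at'],T).round(4).tolist(),round(d['p'],2)) for d in landmark_of(n,'wrist')[:4]])
print(read_state()['joint_pos'],read_state()['time_s'])
E
```

```text
time_s: 2.5
eef_pos: [0.368, -0.136, 0.2425]
orientation: [180.0, -0.0, 16.8]
ft_force: [0.5, -0.3, -0.5]
grip_width: 0.0851
grip_force: 0.0
[[ 0.9576  0.2883  0.0007  0.368 ]
 [ 0.2883 -0.9576 -0.     -0.136 ]
 [ 0.0006  0.0002 -1.      0.2425]
 [ 0.      0.      0.      1.    ]]
tray [([0.5157, -0.0873, 0.0037], 0.74)]
tray_bar []
tray_slot [([0.4339, -0.1074, 0.006], 0.67)]
tray_corner [([0.4361, -0.1298, 0.0067], 0.58)]
cap0 [([0.5242, -0.0947, 0.0081], 0.83)]
[-27.5675   3.207  115.9793  -0.0098  60.813   45.8121] 2.8
```

View pics/w1.png

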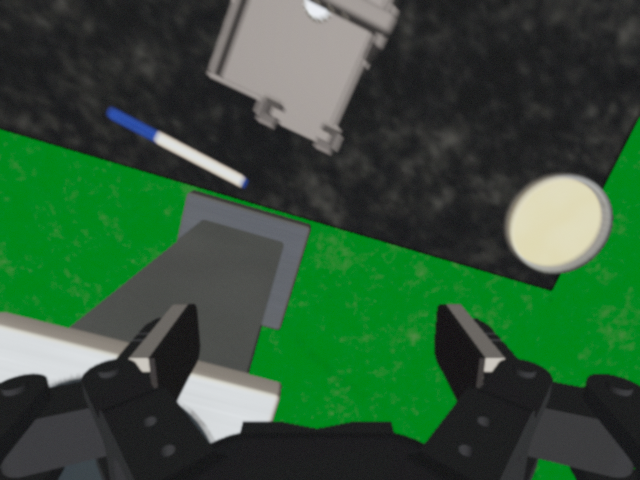

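The wrist view shows the tray with its channel lugs at (268,110) and (330,140) and the tray's front-left corner at (207,75). The marker is at (175,145) and a round lidded jar at (558,222). Next is the gate.

```bash
python3 -m crank '[{"dx":1.5,"dy":-2.5,"dz":0,"twist":0,"grip":8.5},{"dx":2.45,"dy":-4.15,"dz":0,"twist":0,"grip":8.5},{"dx":2.45,"dy":-4.15,"dz":0,"twist":0,"grip":8.5},{"dx":2.45,"dy":-4.15,"dz":0,"twist":0,"grip":8.5},{"dx":2.45,"dy":-4.15,"dz":0,"twist":0,"grip":8.5},{"dx":2.45,"dy":-4.15,"dz":0,"twist":0,"grip":8.5},{"dx":2.45,"dy":-4.15,"dz":0,"twist":0,"grip":8.5},{"dx":2.45,"dy":-4.15,"dz":0,"twist":0,"grip":8.5},{"dx":2.45,"dy":-4.15,"dz":0,"twist":0,"grip":8.5},{"dx":1.5,"dy":-2.5,"dz":0,"twist":0,"grip":8.5}]'
python3 -m crank '[{"dx":0,"dy":0,"dz":0,"twist":0.1,"grip":8.5},{"dx":0,"dy":0,"dz":0,"twist":0.15,"grip":8.5},{"dx":0,"dy":0,"dz":0,"twist":0.15,"grip":8.5},{"dx":0,"dy":0,"dz":0,"twist":0.1,"grip":8.5},{"dx":0,"dy":0,"dz":0,"twist":0,"grip":8.5}]'
python3 - <<'E'
from h import *
np.set_printoptions(precision=4,suppress=True)
T=tool(); im=snap('wrist','w2'); print(T)
for n in ['gate_grip','stand']:
    print(n,[(cam2w('wrist',d['at'],T).round(4).tolist(),round(d['p'],2)) for d in landmark_of(n,'wrist')[:4]])
for n,z in [('gate_grip',.085),('stand',.014)]:
    m=trace(n,'wrist')
    if m:
        c=max(cv2.findContours(m[0]['mask'].astype(np.uint8),0,1)[0],key=cv2.contourArea)
        w=np.array([ray('wrist',p[0],z,T)[:2] for p in c],np.float32)
        print(n,m[0]['p'],cv2.minAreaRect(w*1000), cv2.minAreaRect(c))
print(read_state()['joint_pos'],read_state()['time_s'])
E
```

```text
time_s: 3.8
eef_pos: [0.475, 0.294, 0.242]
orientation: [-180.0, -0.0, 16.6]
ft_force: [0.5, -0.6, -0.4]
grip_width: 0.085
grip_force: 0.0
time_s: 4.3
eef_pos: [0.4748, 0.2911, 0.2421]
orientation: [180.0, 0.0, -12.2]
ft_force: [0.3, 0.2, 0.5]
grip_width: 0.085
grip_force: 0.0
[[ 0.9775 -0.2108 -0.0002  0.4748]
 [-0.2108 -0.9775 -0.0002  0.2911]
 [-0.0002  0.0002 -1.      0.2421]
 [ 0.      0.      0.      1.    ]]
gate_grip [([0.4728, 0.2932, 0.072], 0.85)]
stand [([0.4727, 0.2914, -0.0011], 0.65), ([0.5147, 0.111, 0.0168], 0.53)]
gate_grip 0.87 ((478.247314453125, 292.9408264160156), (16.969863891601562, 48.84279251098633), 15.976556777954102) ((311.3921203613281, 221.12478637695312), (22.266695022583008, 64.96240234375), 62.650123596191406)
stand 0.79 ((475.02984619140625, 294.7559814453125), (59.016639709472656, 97.33118438720703), 15.114274978637695) ((311.10003662109375, 207.20001220703125), (63.05711364746094, 106.43682861328125), 63.43495178222656)
[ 26.815   20.8179  93.5949  -0.0003  65.5888 128.727 ] 4.55
```

View pics/w2.png

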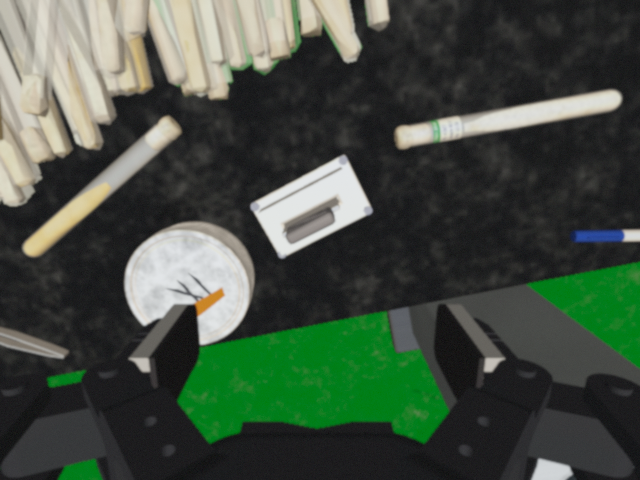

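The wrist view shows the stand at (311,207) with the gate upright in it, its long side rising to the right. The stand's x lies at +15° in the world, so the tool yaw must be about 105. I'll turn, then check.

```bash
python3 -m crank '[{"dx":0,"dy":0,"dz":0.2,"twist":-0.14,"grip":8.5},{"dx":0,"dy":0,"dz":0.5,"twist":-0.15,"grip":8.5},{"dx":0,"dy":0,"dz":0.5,"twist":-0.15,"grip":8.5},{"dx":0,"dy":0,"dz":0.5,"twist":-0.15,"grip":8.5},{"dx":0,"dy":0,"dz":0.5,"twist":-0.15,"grip":8.5},{"dx":0,"dy":0,"dz":0.5,"twist":-0.15,"grip":8.5},{"dx":0,"dy":0,"dz":0.5,"twist":-0.15,"grip":8.5},{"dx":0,"dy":0,"dz":0.5,"twist":-0.15,"grip":8.5},{"dx":0,"dy":0,"dz":0.5,"twist":-0.15,"grip":8.5},{"dx":0,"dy":0,"dz":0.3,"twist":-0.15,"grip":8.5}]' >/dev/null
python3 -m crank '[{"dx":0,"dy":0,"dz":0,"twist":-0.15,"grip":8.5},{"dx":0,"dy":0,"dz":0,"twist":-0.15,"grip":8.5},{"dx":0,"dy":0,"dz":0,"twist":-0.15,"grip":8.5},{"dx":0,"dy":0,"dz":0,"twist":-0.1,"grip":8.5},{"dx":0,"dy":0,"dz":0,"twist":0,"grip":8.5}]'
cat > gate.py <<'E'
from h import *
np.set_printoptions(precision=4,suppress=True)
T=tool(); im=snap('wrist','w3'); print(T)
for n in ['gate_grip','stand']:
    print(n,[(cam2w('wrist',d['at'],T).round(4).tolist(),round(d['p'],2)) for d in landmark_of(n,'wrist')[:2]])
for n,z in [('gate_grip',.085),('stand',.01)]:
    m=trace(n,'wrist')
    if m:
        c=max(cv2.findContours(m[0]['mask'].astype(np.uint8),0,1)[0],key=cv2.contourArea)
        w=np.array([ray('wrist',p[0],z,T)[:2] for p in c],np.float32)
        print(n,m[0]['p'],cv2.minAreaRect(w*1000), cv2.minAreaRect(c))
print(read_state()['joint_pos'],read_state()['time_s'])
E
python3 gate.py; python3 -c "
import cv2;i=cv2.imread('pics/w3.png')[120:340,200:440];cv2.imwrite('pics/w3c.png',cv2.resize(i,None,fx=2.5,fy=2.5))"
```

```text
time_s: 6.05
eef_pos: [0.4742, 0.2922, 0.1973]
orientation: [180.0, 0.0, 105.0]
ft_force: [-0.1, -0.8, 0.2]
grip_width: 0.085
grip_force: 0.0
[[-0.2595  0.9658  0.0001  0.4742]
 [ 0.9658  0.2595 -0.      0.2922]
 [-0.      0.     -1.      0.1973]
 [ 0.      0.      0.      1.    ]]
gate_grip [([0.4738, 0.2964, 0.0719], 0.93)]
stand [([0.4756, 0.2931, -0.0014], 0.92)]
gate_grip 0.84 ((470.85968017578125, 302.15533447265625), (10.298121452331543, 53.08809280395508), 15.356110572814941) ((315.0, 220.0), (82.0, 16.0), 90.0)
[26.8559 23.7052 96.2233 -0.0002 60.074  12.0475] 6.3
```

View pics/w3c.png

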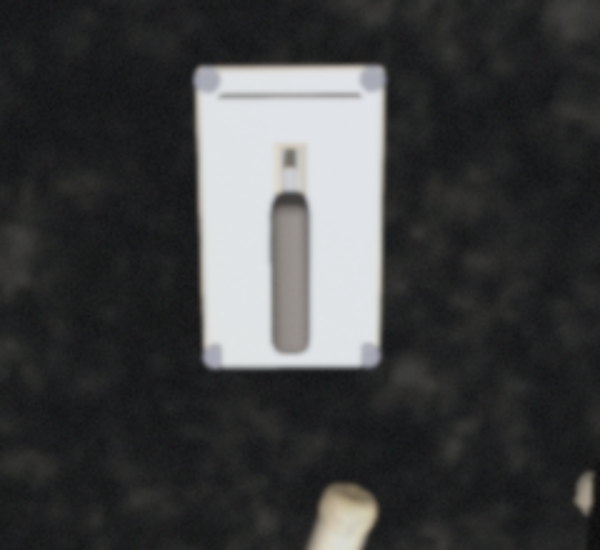

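The crop shows the gate grip centred at about (290,270) in the crop, upright and squarely aligned with the tool. Descending to grasp it.

```bash
python3 -m crank '[{"dx":0.3,"dy":0.1,"dz":2,"twist":0,"grip":5},{"dx":0,"dy":0,"dz":3.3,"twist":0,"grip":5},{"dx":0,"dy":0,"dz":3.3,"twist":0,"grip":5},{"dx":0,"dy":0,"dz":2.7,"twist":0,"grip":5},{"dx":0,"dy":0,"dz":1.5,"twist":0,"grip":5},{"dx":0,"dy":0,"dz":0.5,"twist":0,"grip":5},{"dx":0,"dy":0,"dz":0,"twist":0,"grip":3}]'
python3 -m crank '[{"dx":0,"dy":0,"dz":0,"twist":0,"grip":0},{"dx":0,"dy":0,"dz":0,"twist":0,"grip":0},{"dx":0,"dy":0,"dz":0,"twist":0,"grip":0},{"dx":0,"dy":0,"dz":0,"twist":0,"grip":0},{"dx":0,"dy":0,"dz":0,"twist":0,"grip":0},{"dx":0,"dy":0,"dz":0,"twist":0,"grip":0}]'
```

```text
time_s: 7.0
eef_pos: [0.4745, 0.2955, 0.0645]
orientation: [180.0, -0.0, 104.9]
ft_force: [0.3, -0.2, 0.7]
grip_width: 0.0365
grip_force: 0.0
time_s: 7.6
eef_pos: [0.4743, 0.2955, 0.0656]
orientation: [180.0, -0.0, 104.9]
ft_force: [-4.4, -1.8, 7.5]
grip_width: 0.009
grip_force: 58.4
```

```bash
python3 -m crank '[{"dx":0,"dy":0,"dz":-0.5,"twist":0,"grip":0},{"dx":0,"dy":0,"dz":-1.5,"twist":0,"grip":0},{"dx":0,"dy":0,"dz":-2,"twist":0,"grip":0},{"dx":0,"dy":0,"dz":-2,"twist":0,"grip":0},{"dx":0,"dy":0,"dz":-2.5,"twist":0,"grip":0},{"dx":0,"dy":0,"dz":-2.5,"twist":0.1,"grip":0},{"dx":0,"dy":0,"dz":-1.5,"twist":0.15,"grip":0},{"dx":0,"dy":0,"dz":-0.5,"twist":0.13,"grip":0},{"dx":0,"dy":0,"dz":0,"twist":0,"grip":0}]'
python3 - <<'E'
from h import *
np.set_printoptions(precision=4,suppress=True)
T=tool(); 
for cam in ['wrist','scene']:
  snap(cam,cam+'4')
  for n in ['gate_grip','gate_foot']:
    print(cam,n,[((np.linalg.inv(T)@np.append(cam2w(cam,d['at'],T),1))[:3].round(4).tolist(),round(d['p'],2)) for d in landmark_of(n,cam)[:2]])
  for n in ['tray_slot','tray','tray_bar']:
    print(cam,n,[(cam2w(cam,d['at'],T).round(4).tolist(),round(d['p'],2)) for d in landmark_of(n,cam)[:2]])
E
```

```text
time_s: 8.5
eef_pos: [0.4749, 0.2957, 0.1965]
orientation: [179.8, -0.1, 83.0]
ft_force: [-0.2, -0.3, 0.3]
grip_width: 0.0093
grip_force: 58.5
wrist gate_grip [([-0.0007, -0.0044, -0.0073], 0.67)]
wrist gate_foot []
wrist tray_slot []
wrist tray []
wrist tray_bar []
scene gate_grip [([0.0003, 0.0012, -0.003], 0.6)]
scene gate_foot [([-0.0021, -0.0024, 0.0623], 0.86), ([-0.3718, 0.0847, 0.1014], 0.57)]
scene tray_slot [([0.4313, -0.1052, 0.0068], 0.7)]
scene tray [([0.5125, -0.0889, 0.0026], 0.93)]
scene tray_bar [([0.4746, 0.2995, 0.1975], 0.71), ([0.5138, -0.086, 0.093], 0.6)]
```

```bash
python3 -m crank '[{"dx":-2.5,"dy":0,"dz":0,"twist":0,"grip":0},{"dx":-4.8,"dy":0,"dz":0,"twist":0,"grip":0},{"dx":-4.8,"dy":0.1,"dz":0,"twist":0,"grip":0},{"dx":-4.8,"dy":0.1,"dz":0,"twist":0,"grip":0},{"dx":-4.8,"dy":0.1,"dz":0,"twist":0,"grip":0},{"dx":-4.8,"dy":0.1,"dz":0,"twist":0,"grip":0},{"dx":-4.8,"dy":0.1,"dz":0,"twist":0,"grip":0},{"dx":-4.8,"dy":0.1,"dz":0,"twist":0,"grip":0},{"dx":-4.8,"dy":0,"dz":0,"twist":0,"grip":0},{"dx":-2.5,"dy":0,"dz":0,"twist":0,"grip":0}]'
python3 -m crank '[{"dx":-0.5,"dy":0,"dz":0,"twist":0,"grip":0},{"dx":0,"dy":0,"dz":0,"twist":0,"grip":0}]'
python3 - <<'E'
from h import *
np.set_printoptions(precision=4,suppress=True)
T=tool(); print(T)
snap('wrist','w5')
for n in ['gate_grip','gate_foot']:
    print(n,[((np.linalg.inv(T)@np.append(cam2w('wrist',d['at'],T),1))[:3].round(4).tolist(),round(d['p'],2)) for d in landmark_of(n,'wrist')[:2]])
for n in ['tray_slot','tray','tray_bar','tray_corner']:
    print(n,[(cam2w('wrist',d['at'],T).round(4).tolist(),round(d['p'],2)) for d in landmark_of(n,'wrist')[:2]])
E
```

```text
time_s: 10.1
eef_pos: [0.4278, -0.1392, 0.1945]
orientation: [180.0, 0.0, 83.0]
ft_force: [0.7, 0.6, -0.3]
grip_width: 0.0094
grip_force: 58.5
time_s: 10.3
eef_pos: [0.4276, -0.1414, 0.1942]
orientation: [-180.0, -0.0, 83.0]
ft_force: [0.6, 0.1, -1.1]
grip_width: 0.0092
grip_force: 58.5
[[ 0.1211  0.9926 -0.0001  0.4276]
 [ 0.9926 -0.1211  0.0002 -0.1414]
 [ 0.0002 -0.0001 -1.      0.1942]
 [ 0.      0.      0.      1.    ]]
gate_grip [([-0.0002, -0.0014, -0.0059], 0.79)]
gate_foot []
tray_slot [([0.4339, -0.1025, 0.007], 0.71)]
tray [([0.5162, -0.0879, 0.0032], 0.76)]
tray_bar [([0.5121, -0.0928, 0.0972], 0.62)]
tray_corner [([0.4338, -0.1292, 0.0055], 0.77)]
```

View pics/w5.png

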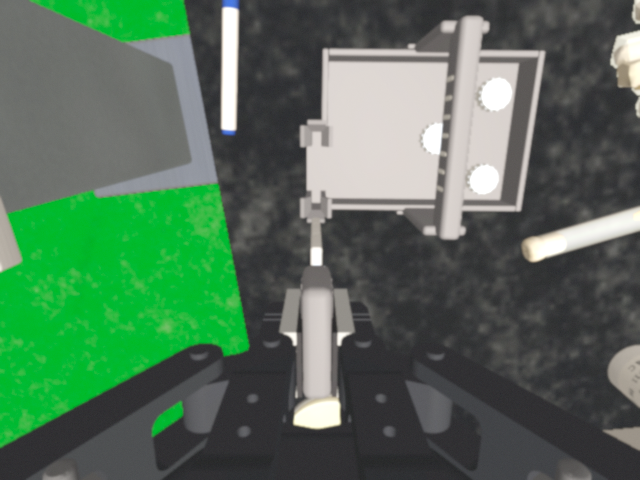

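The view shows the tray nearly square in the image, with rim corners near (325,50), (544,50) and (521,211). The three caps are at (495,94), (433,138) and (484,179), and the channel lugs at (315,134) and (317,206). The held blade's foot edge runs up to (317,220). I'll zoom in on the channel.

```bash
python3 - <<'E'
from h import *
np.set_printoptions(precision=4,suppress=True)
i=cv2.imread('pics/w5.png')[105:275,260:380];cv2.imwrite('pics/w5c.png',cv2.resize(i,None,fx=3.5,fy=3.5,interpolation=2))
T=tool(); L={k:ray('wrist',uv,z,T) for k,uv,z in [('TL',(325,50),.032),('TR',(544,50),.032),('BR',(521,211),.032)]}
for k in L: print(k,L[k])
a=L['TR']-L['TL']; b=L['TR']-L['BR']
print(np.linalg.norm(a),np.linalg.norm(b),'xang',np.degrees(np.arctan2(-a[1],-a[0])),'y',np.degrees(np.arctan2(-b[1],-b[0]))-90, 'centre',(L['TL']+L['BR'])/2)
E
```

```text
TL [ 0.4485 -0.0239  0.032 ]
TR [ 0.5957 -0.0416  0.032 ]
BR [ 0.5829 -0.1517  0.032 ]
0.1481833810610578 0.110836315183029 xang 173.13537272316665 y -186.62271791343142 centre [ 0.5157 -0.0878  0.032 ]
```

View pics/w5c.png

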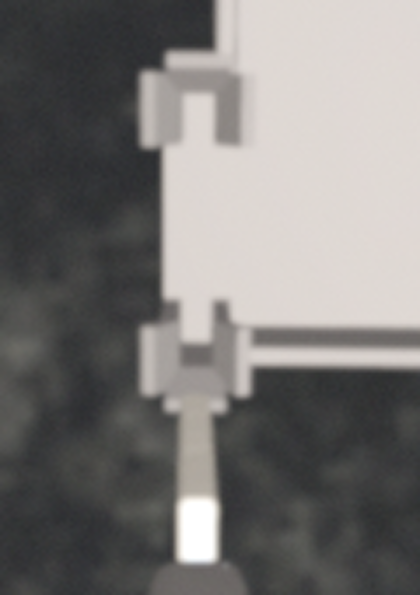

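```bash
python3 - <<'E'
from h import *
np.set_printoptions(precision=4,suppress=True)
T=tool();Ti=np.linalg.inv(T)
f=lambda uv,z:((Ti@np.append(ray('wrist',uv,z,T),1))[:3])
a=f((316.4,131.3),.004);b=f((316.4,203.6),.004);print('slot ends tool',a,b,(a+b)/2,np.linalg.norm(a-b))
for v in (217,218,219): print('foot edge',f((316.3,v),T[2,3]-.0598))
print('grip top',f((317,271),T[2,3]+.0192), 'blade/grip junction',f((316.3,247),T[2,3]-.0067))
c=np.array([.5157,-.0878,0]);R=Ro.from_euler('z',173.2,degrees=True).as_matrix();s=c+R@[.0785,.027,.004];print(s,(Ti@np.append(s,1))[:3])
E
```

```text
slot ends tool [0.0649 0.001  0.1903] [0.0076 0.001  0.1903] [0.0363 0.001  0.1903] 0.05729460772970102
foot edge [0.025  0.0008 0.0598]
foot edge [0.0245 0.0008 0.0598]
foot edge [0.024  0.0008 0.0598]
grip top [ 0.0256  0.0009 -0.0192] blade/grip junction [0.0254 0.0007 0.0067]
[ 0.4346 -0.1053  0.004 ] [0.0357 0.0025 0.1903]
```

```bash
python3 -m crank '[{"dx":1,"dy":0.03,"dz":0,"twist":0,"grip":0},{"dx":1.75,"dy":0.02,"dz":1,"twist":-0.003,"grip":0},{"dx":1,"dy":0,"dz":2.5,"twist":0,"grip":0},{"dx":0,"dy":0,"dz":2.5,"twist":0,"grip":0},{"dx":0,"dy":0,"dz":2,"twist":0,"grip":0},{"dx":0,"dy":0,"dz":0.8,"twist":0,"grip":0},{"dx":0,"dy":0,"dz":0.4,"twist":0,"grip":0},{"dx":0,"dy":0,"dz":0.3,"twist":0,"grip":0}]'
python3 -m crank '[{"dx":0,"dy":0,"dz":0.3,"twist":0,"grip":0},{"dx":0,"dy":0,"dz":0.3,"twist":0,"grip":0}]'
python3 - <<'E'
from h import *
s=read_state();print(s['ft_force'],s['ft_torque'],s['eef_pos'])
E
```

```text
time_s: 11.45
eef_pos: [0.4331, -0.1039, 0.0996]
orientation: [180.0, 0.0, 83.3]
ft_force: [0.5, -0.7, -0.5]
grip_width: 0.0094
grip_force: 58.5
time_s: 11.65
eef_pos: [0.4331, -0.1041, 0.0937]
orientation: [179.9, 0.0, 83.3]
ft_force: [-0.2, -0.6, 0.3]
grip_width: 0.0089
grip_force: 58.5
[-0.24053302 -0.64180921  0.33142358] [ 0.01080109 -0.05639609  0.03621512] [ 0.43305749 -0.10411355  0.09365186]
```

```bash
python3 -m crank '[{"dx":0,"dy":0,"dz":0.3,"twist":0,"grip":0},{"dx":0,"dy":0,"dz":0.3,"twist":0,"grip":0},{"dx":0,"dy":0,"dz":0.3,"twist":0,"grip":0}]'; python3 -m crank '[{"dx":0,"dy":0,"dz":0.3,"twist":0,"grip":0},{"dx":0,"dy":0,"dz":0.3,"twist":0,"grip":0},{"dx":0,"dy":0,"dz":0.3,"twist":0,"grip":0}]'
```

```text
time_s: 11.95
eef_pos: [0.4327, -0.104, 0.0841]
orientation: [180.0, 0.0, 83.3]
ft_force: [-0.2, 0.4, -0.7]
grip_width: 0.0093
grip_force: 58.5
time_s: 12.25
eef_pos: [0.4327, -0.104, 0.075]
orientation: [-180.0, -0.0, 83.3]
ft_force: [0.4, -0.0, -0.8]
grip_width: 0.0093
grip_force: 58.5
```

```bash
python3 -m crank '[{"dx":0,"dy":0,"dz":0.3,"twist":0,"grip":0},{"dx":0,"dy":0,"dz":0.3,"twist":0,"grip":0},{"dx":0,"dy":0,"dz":0.2,"twist":0,"grip":0},{"dx":0,"dy":0,"dz":0.1,"twist":0,"grip":0}]'; python3 -m crank '[{"dx":0,"dy":0,"dz":0.15,"twist":0,"grip":0},{"dx":0,"dy":0,"dz":0.1,"twist":0,"grip":0},{"dx":0,"dy":0,"dz":0.1,"twist":0,"grip":0},{"dx":0,"dy":0,"dz":0,"twist":0,"grip":0}]'
```

```text
time_s: 12.65
eef_pos: [0.4326, -0.104, 0.0661]
orientation: [-180.0, -0.0, 83.3]
ft_force: [-1.3, -0.9, -0.9]
grip_width: 0.0091
grip_force: 58.5
time_s: 13.05
eef_pos: [0.433, -0.1041, 0.0635]
orientation: [180.0, 0.0, 83.3]
ft_force: [-3.4, 0.9, 13.3]
grip_width: 0.0087
grip_force: 60.9
```

```bash
python3 -m crank '[{"dx":0,"dy":0,"dz":0,"twist":0,"grip":3},{"dx":0,"dy":0,"dz":0,"twist":0,"grip":3.5},{"dx":0,"dy":0,"dz":0,"twist":0,"grip":3.5},{"dx":0,"dy":0,"dz":-1,"twist":0,"grip":3.5},{"dx":0,"dy":0,"dz":-2.5,"twist":0,"grip":3.5},{"dx":0,"dy":0,"dz":-3,"twist":0,"grip":4},{"dx":0,"dy":0,"dz":-3,"twist":0,"grip":5},{"dx":0.6,"dy":2,"dz":-2,"twist":0,"grip":5},{"dx":1,"dy":4,"dz":0,"twist":0,"grip":5},{"dx":1,"dy":2,"dz":0,"twist":0,"grip":5}]'
python3 -m crank '[{"dx":0,"dy":0,"dz":0,"twist":0,"grip":5}]'
python3 - <<'E'
from h import *
np.set_printoptions(precision=4,suppress=True)
T=tool(); print(T)
snap('wrist','w6');Ti=np.linalg.inv(T)
for n in ['gate_grip','gate_foot','tray_slot','tray','tray_bar','tray_corner','cap0']:
    print(n,[(cam2w('wrist',d['at'],T).round(4).tolist(),round(d['p'],2)) for d in landmark_of(n,'wrist')[:4]])
for n,z in [('tray_bar',.102),('gate_grip',.083)]:
  for m in trace(n,'wrist')[:1]:
    c=max(cv2.findContours(m['mask'].astype(np.uint8),0,1)[0],key=cv2.contourArea)
    w=np.array([ray('wrist',p[0],z,T)[:2] for p in c],np.float32)
    print(n,m['p'],cv2.minAreaRect(w*1000), cv2.boundingRect(c))
E
```

```text
time_s: 14.05
eef_pos: [0.5177, -0.0876, 0.1796]
orientation: [179.8, 0.0, 83.3]
ft_force: [-0.6, -1.3, -0.3]
grip_width: 0.05
grip_force: 0.0
time_s: 14.15
eef_pos: [0.5171, -0.0869, 0.1785]
orientation: [179.9, 0.0, 83.4]
ft_force: [-0.7, 0.1, 0.1]
grip_width: 0.0498
grip_force: 0.0
[[ 0.1156  0.9933  0.0017  0.5171]
 [ 0.9933 -0.1156 -0.0002 -0.0869]
 [-0.      0.0017 -1.      0.1785]
 [ 0.      0.      0.      1.    ]]
gate_grip [([0.4343, -0.1047, 0.0692], 0.82)]
gate_foot [([0.4348, -0.1058, -0.0017], 0.78)]
tray_slot [([0.4307, -0.1067, 0.0034], 0.78)]
tray [([0.5161, -0.085, 0.0066], 0.69)]
tray_bar [([0.5178, -0.0929, 0.0933], 0.78)]
tray_corner [([0.436, -0.1292, 0.0029], 0.58), ([0.5612, -0.1305, 0.0021], 0.4)]
cap0 [([0.5573, -0.1287, 0.0043], 0.73), ([0.5709, -0.0681, 0.0049], 0.68), ([0.5225, -0.0937, 0.0065], 0.66)]
tray_bar 0.94 ((507.918212890625, -85.50896453857422), (120.32742309570312, 127.0099868774414), 82.0208969116211) (181, 142, 240, 210)
```

View pics/w6.png

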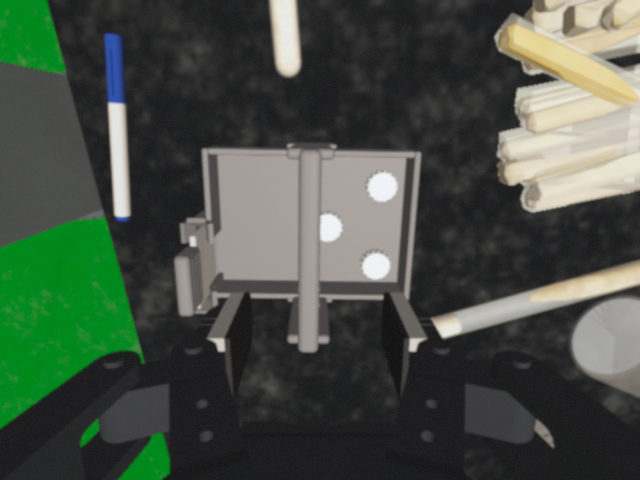

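The view shows the gate standing in the channel at (195,265), with the marker and tube undisturbed. The caps are at (382,186), (328,227) and (376,265), and the bar is centred at column 310 between the fingers. Now grasping the bar.

```bash
python3 -m crank '[{"dx":-0.1,"dy":-0.15,"dz":1,"twist":0.003,"grip":5},{"dx":0,"dy":0,"dz":2.5,"twist":0,"grip":5},{"dx":0,"dy":0,"dz":2.5,"twist":0,"grip":4},{"dx":0,"dy":0,"dz":2,"twist":0,"grip":4},{"dx":0,"dy":0,"dz":1,"twist":0,"grip":4},{"dx":0,"dy":0,"dz":0.4,"twist":0,"grip":3}]'
python3 -m crank '[{"dx":0,"dy":0,"dz":0,"twist":0,"grip":0},{"dx":0,"dy":0,"dz":0,"twist":0,"grip":0},{"dx":0,"dy":0,"dz":0,"twist":0,"grip":0},{"dx":0,"dy":0,"dz":0,"twist":0,"grip":0},{"dx":0,"dy":0,"dz":0,"twist":0,"grip":0}]'
python3 -m crank '[{"dx":0,"dy":0,"dz":-0.3,"twist":0,"grip":0},{"dx":0,"dy":0,"dz":-0.6,"twist":0,"grip":0},{"dx":0,"dy":0,"dz":-1,"twist":0,"grip":0},{"dx":0,"dy":0,"dz":-1.5,"twist":0,"grip":0},{"dx":0,"dy":0,"dz":-2,"twist":0,"grip":0},{"dx":0,"dy":0,"dz":-2,"twist":0,"grip":0},{"dx":0,"dy":0,"dz":-2,"twist":0,"grip":0},{"dx":0,"dy":0,"dz":-1.5,"twist":0,"grip":0},{"dx":0,"dy":0,"dz":-1,"twist":0,"grip":0},{"dx":0,"dy":0,"dz":-0.5,"twist":0,"grip":0}]'
python3 -c "
from h import *
s=read_state();print(s['joint_pos'],s['ft_force'],s['ft_torque'])"
```

```text
time_s: 15.25
eef_pos: [0.513, -0.0883, 0.0827]
orientation: [-179.9, -0.0, 83.1]
ft_force: [0.2, 0.2, 0.1]
grip_width: 0.03
grip_force: 0.0
time_s: 15.75
eef_pos: [0.5138, -0.0884, 0.0841]
orientation: [180.0, 0.0, 83.1]
ft_force: [1.2, 0.6, -2.4]
grip_width: 0.0112
grip_force: 60.0
time_s: 16.75
eef_pos: [0.5138, -0.0884, 0.209]
orientation: [179.9, 0.0, 83.1]
ft_force: [-0.3, 1.0, -3.2]
grip_width: 0.0112
grip_force: 59.8
[-1.48794814e+01  1.93123531e+01  1.00928002e+02  1.48242132e-03
  5.96762781e+01 -8.00339413e+00] [-0.25697326  0.95733138 -3.21540247] [ 0.01239487 -0.07214191 -0.0639067 ]
```

```bash
python3 -m crank '[{"dx":0,"dy":0,"dz":-1,"twist":0.02,"grip":0},{"dx":0,"dy":0,"dz":-2.5,"twist":0.06,"grip":0},{"dx":0,"dy":0,"dz":-3.5,"twist":0.09,"grip":0},{"dx":0,"dy":0,"dz":-4,"twist":0.1,"grip":0},{"dx":0,"dy":0,"dz":-4,"twist":0.1,"grip":0},{"dx":0,"dy":0,"dz":-4,"twist":0.1,"grip":0},{"dx":0,"dy":0,"dz":-4,"twist":0.1,"grip":0},{"dx":0,"dy":0,"dz":-4,"twist":0.1,"grip":0},{"dx":0,"dy":0,"dz":-3.5,"twist":0.06,"grip":0},{"dx":0,"dy":0,"dz":-2.5,"twist":0.03,"grip":0}]'
python3 -m crank '[{"dx":0,"dy":0,"dz":-2,"twist":0,"grip":0},{"dx":0,"dy":0,"dz":-2,"twist":0,"grip":0},{"dx":0,"dy":0,"dz":-2,"twist":0,"grip":0},{"dx":0,"dy":0,"dz":-2,"twist":0,"grip":0},{"dx":0,"dy":0,"dz":-2,"twist":0,"grip":0},{"dx":0,"dy":0,"dz":-1,"twist":0,"grip":0}]'
python3 -c "
from h import *
s=read_state();print(s['joint_pos'],s['ft_force'],s['ft_torque'])"
```

```text
time_s: 17.75
eef_pos: [0.5133, -0.0883, 0.5402]
orientation: [179.9, -0.0, 39.4]
ft_force: [0.7, 0.5, -3.9]
grip_width: 0.011
grip_force: 59.8
time_s: 18.35
eef_pos: [0.5133, -0.0883, 0.6493]
orientation: [180.0, -0.0, 39.5]
ft_force: [-1.2, -0.1, -4.0]
grip_width: 0.0111
grip_force: 59.8
[-1.48797047e+01  1.34380531e+01  4.84332439e+01 -1.69575170e-03
  1.18074900e+02  3.55977846e+01] [-1.21339592 -0.13333714 -4.0220815 ] [ 0.00801019 -0.07741435 -0.00611046]
```

```bash
python3 -m crank '[{"dx":0.6,"dy":0.8,"dz":0,"twist":0,"grip":0},{"dx":1.2,"dy":1.6,"dz":0,"twist":0,"grip":0},{"dx":1.2,"dy":1.6,"dz":0,"twist":0,"grip":0},{"dx":1.2,"dy":1.6,"dz":0,"twist":0,"grip":0},{"dx":0.9,"dy":1.2,"dz":0,"twist":0,"grip":0},{"dx":0.6,"dy":0.8,"dz":0,"twist":0,"grip":0},{"dx":0.6,"dy":0.8,"dz":0,"twist":0,"grip":0}]'
python3 -c "
from h import *
print(read_state()['joint_pos'])"
python3 -m crank '[{"dx":0.6,"dy":0.8,"dz":0,"twist":0,"grip":0},{"dx":0.6,"dy":0.8,"dz":0,"twist":0,"grip":0},{"dx":0.6,"dy":0.8,"dz":0,"twist":0,"grip":0}]'
python3 -c "
from h import *
print(read_state()['joint_pos'])"
```

```text
time_s: 19.05
eef_pos: [0.6162, -0.1131, 0.6472]
orientation: [-179.9, 0.1, 39.5]
ft_force: [0.0, -0.5, -3.5]
grip_width: 0.0111
grip_force: 59.8
[-1.46563762e+01  3.02175429e+01  2.42497258e+01 -8.30934861e-04
  1.25623987e+02  3.58198364e+01]
time_s: 19.35
eef_pos: [0.645, -0.12, 0.6476]
orientation: [-180.0, 0.0, 39.5]
ft_force: [0.1, 0.1, -4.0]
grip_width: 0.0111
grip_force: 59.8
[-1.46040933e+01  3.77369847e+01  1.11193955e+01 -5.84732476e-05
  1.31202620e+02  3.58715212e+01]
```

```bash
python3 -m crank '[{"dx":0.6,"dy":0.8,"dz":0,"twist":0,"grip":0},{"dx":0.6,"dy":0.8,"dz":0,"twist":0,"grip":0},{"dx":0.6,"dy":0.8,"dz":0,"twist":0,"grip":0}]'
python3 -c "
from h import *
print(read_state()['joint_pos'])"
python3 -m crank '[{"dx":1.2,"dy":1.6,"dz":0,"twist":0,"grip":0},{"dx":1.2,"dy":1.6,"dz":0,"twist":0,"grip":0}]'
python3 -c "
from h import *
print(read_state()['joint_pos'])"
```

```text
time_s: 19.65
eef_pos: [0.6667, -0.1258, 0.6363]
orientation: [-180.0, -0.0, 39.5]
ft_force: [-0.5, 0.7, -4.6]
grip_width: 0.0108
grip_force: 59.8
[-1.46219594e+01  4.40605030e+01  8.52314323e-01  3.55541660e-02
  1.35072169e+02  3.58715364e+01]
time_s: 19.85
eef_pos: [0.6849, -0.1311, 0.6222]
orientation: [179.0, -0.8, 39.6]
ft_force: [0.8, 0.1, -4.1]
grip_width: 0.0113
grip_force: 59.8
[-1.46867247e+01  4.53279150e+01  6.97943551e-01  1.12333387e-01
  1.32646277e+02  3.58217033e+01]
```

The solver trades orientation for reach at the limit, so the tool is starting to tip outward, which lowers the mouth side. I'll keep pushing outward and up.

```bash
python3 -m crank '[{"dx":1.5,"dy":2,"dz":-2.5,"twist":0,"grip":0},{"dx":1.5,"dy":2,"dz":-2.5,"twist":0,"grip":0},{"dx":1.5,"dy":2,"dz":-2.5,"twist":0,"grip":0}]'
python3 -c "
from h import *
print(read_state()['joint_pos'],tool()[:3,2])"
```

```text
time_s: 20.15
eef_pos: [0.6849, -0.1345, 0.6363]
orientation: [176.7, -2.7, 39.7]
ft_force: [0.2, -0.4, -3.7]
grip_width: 0.0114
grip_force: 59.9
[-15.03904771  44.20166333   0.68157141   0.39100439 130.86368758
  35.65099306] [ 0.07294905 -0.01425593 -0.99723378]
```

```bash
python3 -m crank '[{"dx":2.1,"dy":2.8,"dz":-3.5,"twist":0,"grip":0},{"dx":2.1,"dy":2.8,"dz":-3.5,"twist":0,"grip":0},{"dx":2.1,"dy":2.8,"dz":-3.5,"twist":0,"grip":0},{"dx":2.1,"dy":2.8,"dz":-3.5,"twist":0,"grip":0},{"dx":2.1,"dy":2.8,"dz":-3.5,"twist":0,"grip":0},{"dx":2.1,"dy":2.8,"dz":-3.5,"twist":0,"grip":0}]'
python3 -c "
from h import *
print(read_state()['joint_pos'],tool()[:3,2])"
```

```text
time_s: 20.75
eef_pos: [0.6776, -0.1409, 0.6844]
orientation: [170.2, -7.9, 40.3]
ft_force: [-0.6, -0.2, -3.6]
grip_width: 0.0107
grip_force: 59.9
[-15.97286623  40.45016943   0.73718584   1.26116992 126.27008832
  35.3087808 ] [ 0.21352226 -0.04265938 -0.97600636]
```

```bash
python3 -m crank '[{"dx":2.3,"dy":3.1,"dz":-3,"twist":0,"grip":0},{"dx":2.3,"dy":3.1,"dz":-3,"twist":0,"grip":0},{"dx":2.3,"dy":3.1,"dz":-3,"twist":0,"grip":0},{"dx":2.3,"dy":3.1,"dz":-3,"twist":0,"grip":0},{"dx":2.3,"dy":3.1,"dz":-3,"twist":0,"grip":0},{"dx":2.3,"dy":3.1,"dz":-3,"twist":0,"grip":0}]'
python3 -c "
from h import *
print(read_state()['joint_pos'],tool()[:3,2])"
```

```text
time_s: 21.35
eef_pos: [0.6768, -0.1484, 0.7281]
orientation: [163.1, -13.2, 41.5]
ft_force: [0.9, -0.4, -3.1]
grip_width: 0.0111
grip_force: 59.9
[-16.92585155  37.43624306   0.73960189   2.24447216 120.57936658
  35.01526377] [ 0.35597633 -0.07308591 -0.9316326 ]
```

```bash
python3 -m crank '[{"dx":2.5,"dy":3.4,"dz":-2.5,"twist":0,"grip":0},{"dx":2.5,"dy":3.4,"dz":-2.5,"twist":0,"grip":0},{"dx":2.5,"dy":3.4,"dz":-2.5,"twist":0,"grip":0},{"dx":2.5,"dy":3.4,"dz":-2.5,"twist":0,"grip":0},{"dx":2.5,"dy":3.4,"dz":-2.5,"twist":0,"grip":0},{"dx":2.5,"dy":3.4,"dz":-2.5,"twist":0,"grip":0}]'
python3 -c "
from h import *
T=tool();print(read_state()['joint_pos'],T[:3,2],np.degrees(np.arccos(-T[2,2])), T[2])"
```

```text
time_s: 21.95
eef_pos: [0.6799, -0.1565, 0.7717]
orientation: [155.3, -18.4, 43.6]
ft_force: [-0.2, 0.4, -3.4]
grip_width: 0.0111
grip_force: 59.9
[-17.8896843   34.896745     0.73999637   3.32315857 113.97732729
  34.75394481] [ 0.49644718 -0.10459306 -0.86174271] 30.48717934477515 [ 0.31632181  0.39666109 -0.86174271  0.77167777]
```

```bash
python3 -m crank '[{"dx":2.5,"dy":3.4,"dz":-2.5,"twist":0,"grip":0},{"dx":0,"dy":0,"dz":0,"twist":0,"grip":0},{"dx":0,"dy":0,"dz":0,"twist":0,"grip":0},{"dx":0,"dy":0,"dz":0,"twist":0,"grip":0},{"dx":0,"dy":0,"dz":0,"twist":0,"grip":0},{"dx":0,"dy":0,"dz":0,"twist":0,"grip":0},{"dx":0,"dy":0,"dz":0,"twist":0,"grip":0}]'
python3 - <<'E'
from h import *
T=tool();s=read_state();print(T[2],np.degrees(np.arccos(-T[2,2])),s['dq'].round(2))
a=snap('wrist','w7')
Ti=np.linalg.inv(T)
for n in ['cap0','tray_corner','tray_bar','tray_slot','gate_grip','gate_foot']:
    print(n,[((Ti@np.append(cam2w('wrist',d['at'],T),1))[:3].round(4).tolist(),round(d['p'],2)) for d in landmark_of(n,'wrist')[:4]])
b=snap('scene','s7'); print(landmark_of('tray','scene')[:1])
cv2.imwrite('pics/both.png',np.hstack([cv2.resize(a[:,:,::-1],(500,375)),cv2.resize(b[0:400,240:560,::-1],(300,375))]))
E
```

```text
time_s: 22.65
eef_pos: [0.6782, -0.1571, 0.7802]
orientation: [154.0, -19.2, 44.0]
ft_force: [0.2, 0.6, -3.6]
grip_width: 0.011
grip_force: 59.9
[ 0.32919766  0.41337045 -0.84897218  0.78018055] 31.899946077107945 [ 0.11 -0.07 -0.01  0.01 -0.05 -0.17]
cap0 [([-0.0358, -0.0624, 0.073], 0.9), ([-0.0373, -0.039, 0.081], 0.87)]
tray_corner [([-0.0513, -0.0691, 0.0801], 0.67), ([-0.0281, -0.0753, 0.0844], 0.66)]
tray_bar [([0.0001, 0.0037, -0.0078], 0.71)]
tray_slot [([-0.0274, -0.076, 0.0799], 0.94), ([-0.0352, -0.0662, 0.076], 0.23)]
gate_grip [([-0.027, -0.0844, 0.0131], 0.57)]
gate_foot [([-0.0276, -0.077, 0.0821], 0.78)]
[{'at': [0.0525, 0.1419, 1.1116], 'p': 0.39}]
```

View pics/both.png

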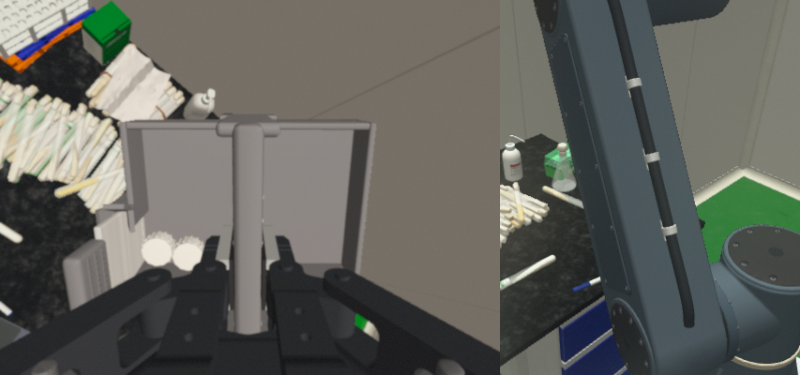

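The view shows the gate home in its channel at (105,250). Two caps lie side by side in the mouth corner at (157,248) and (187,255), and the third is probably hidden behind the finger at (213,262). Next I'll check the third cap numerically from the other cameras.

```bash
python3 - <<'E'
from h import *
T=tool();Ti=np.linalg.inv(T)
def tray(X): t=(Ti@np.append(X,1))[:3]; return np.array([-t[1],-t[0],.084-t[2]]).round(4).tolist()
for cam in ['top','scene','wrist']:
    get_image(cam)
    for f in (landmark_of,find_in):
      for n in ('cap0','tray_corner'): print(cam,f.__name__,n,[(tray(cam2w(cam,d['at'],T)),round(d['p'],2)) for d in f(n,cam)[:5]])
m=[(d['p'],d['mask'].sum(),np.argwhere(d['mask']).mean(0).round(),cv2.boundingRect(d['mask'].astype(np.uint8))) for d in trace('cap0','wrist')];print(m)
print('C line px',proj('wrist',(T@[-.040,-.016,.084-.016,1])[:3],T),'A',proj('wrist',(T@[-.040,-.060,.084-.016,1])[:3],T),'C wall',proj('wrist',(T@[-.018,-.060,.084-.016,1])[:3],T))
E
```

```text
top call cap0 []
top call tray_corner []
top call cap0 []
top call tray_corner [([0.0343, 0.0537, 0.0287], 0.36)]
scene call cap0 [([0.5865, 0.3565, -0.4012], 0.52)]
scene call tray_corner []
scene call cap0 []
scene call tray_corner []
wrist call cap0 [([0.0617, 0.0374, 0.0047], 0.96), ([0.0428, 0.0391, 0.0045], 0.64)]
wrist call tray_corner [([0.0702, 0.0537, 0.0052], 0.81), ([-0.0039, -0.0051, 0.0012], 0.34)]
wrist call cap0 [([0.0602, 0.0336, 0.0163], 0.92), ([0.0383, 0.0349, 0.0141], 0.76)]
wrist call tray_corner [([0.0029, -0.0102, 0.0235], 0.74), ([0.5478, 0.2276, -0.4529], 0.55), ([0.5513, 0.3928, -0.4016], 0.52)]
[(0.86, np.int64(1330), array([323., 240.]), (221, 302, 40, 44)), (0.61, np.int64(1506), array([318., 202.]), (181, 296, 44, 44))]
C line px [283.8169729  330.85385758] A [204.90584131 330.87835724] C wall [201.91737124 294.32686154]
```

```bash
cat > caps.py <<'E'
from h import *
T=tool();Ti=np.linalg.inv(T);s=read_state()
def tray(X): t=(Ti@np.append(X,1))[:3]; return np.array([-t[1],-t[0],.084-t[2]]).round(3).tolist()
get_image('wrist')
print([(tray(cam2w('wrist',d['at'],T)),round(d['p'],2)) for d in landmark_of('cap0','wrist')[:5]])
print('gate',[(tray(cam2w('wrist',d['at'],T)),round(d['p'],2)) for d in landmark_of('gate_foot','wrist')[:2]])
print('tilt',np.degrees(np.arccos(-T[2,2])),'downhill',np.degrees(np.arctan2(T[2,0],T[2,1])),s['joint_pos'].round(1),s['time_s'])
E
python3 -m crank '[{"dx":0,"dy":0,"dz":0,"twist":-0.05,"grip":0},{"dx":0,"dy":0,"dz":0,"twist":-0.1,"grip":0},{"dx":0,"dy":0,"dz":0,"twist":-0.1,"grip":0},{"dx":0,"dy":0,"dz":0,"twist":-0.12,"grip":0},{"dx":0,"dy":0,"dz":0,"twist":-0.12,"grip":0},{"dx":0,"dy":0,"dz":0,"twist":-0.12,"grip":0},{"dx":0,"dy":0,"dz":0,"twist":-0.12,"grip":0},{"dx":0,"dy":0,"dz":0,"twist":-0.1,"grip":0},{"dx":0,"dy":0,"dz":0,"twist":-0.1,"grip":0},{"dx":0,"dy":0,"dz":0,"twist":-0.05,"grip":0}]'
python3 caps.py
```

```text
time_s: 24.9
eef_pos: [0.678, -0.157, 0.7804]
orientation: [149.3, 9.3, 93.3]
ft_force: [0.4, 0.5, -3.7]
grip_width: 0.011
grip_force: 59.9
[([0.04, 0.037, 0.002], 0.81), ([0.065, 0.036, 0.006], 0.62), ([0.088, 0.027, 0.071], 0.36)]
gate [([0.078, 0.026, -0.001], 0.58)]
tilt 31.91614394161249 downhill -17.83131163816264 [-18.1  34.3   0.7   3.5 113.1 -21.6] 24.9
```

```bash
python3 -m crank '[{"dx":0,"dy":0,"dz":0,"twist":-0.1,"grip":0},{"dx":0,"dy":0,"dz":0,"twist":-0.1,"grip":0},{"dx":0,"dy":0,"dz":0,"twist":-0.1,"grip":0},{"dx":0,"dy":0,"dz":0,"twist":-0.05,"grip":0}]'
python3 caps.py
```

```text
time_s: 25.45
eef_pos: [0.678, -0.157, 0.7804]
orientation: [153.8, 18.9, 111.4]
ft_force: [-0.2, -0.3, -3.6]
grip_width: 0.0109
grip_force: 59.9
[([0.044, 0.026, 0.005], 0.91), ([0.065, 0.015, 0.007], 0.91), ([0.063, 0.038, 0.004], 0.72)]
gate [([0.08, 0.025, 0.002], 0.89), ([-0.001, 0.0, 0.0], 0.49)]
tilt 31.919268466865855 downhill -37.77985760941473 [-18.1  34.3   0.7   3.5 113.1 -41.6] 25.45
```

All three caps now show as a tight cluster at the mouth. Turning back so that downhill points at the corner.

```bash
python3 -m crank '[{"dx":0,"dy":0,"dz":0,"twist":0.1,"grip":0},{"dx":0,"dy":0,"dz":0,"twist":0.15,"grip":0},{"dx":0,"dy":0,"dz":0,"twist":0.15,"grip":0},{"dx":0,"dy":0,"dz":0,"twist":0.15,"grip":0},{"dx":0,"dy":0,"dz":0,"twist":0.15,"grip":0},{"dx":0,"dy":0,"dz":0,"twist":0.15,"grip":0},{"dx":0,"dy":0,"dz":0,"twist":0.15,"grip":0},{"dx":0,"dy":0,"dz":0,"twist":0.14,"grip":0},{"dx":0,"dy":0,"dz":0,"twist":0.1,"grip":0},{"dx":0,"dy":0,"dz":0,"twist":0.04,"grip":0}]'
python3 -m crank '[{"dx":0,"dy":0,"dz":0,"twist":0,"grip":0},{"dx":0,"dy":0,"dz":0,"twist":0,"grip":0},{"dx":0,"dy":0,"dz":0,"twist":0,"grip":0},{"dx":0,"dy":0,"dz":0,"twist":0,"grip":0},{"dx":0,"dy":0,"dz":0,"twist":0,"grip":0},{"dx":0,"dy":0,"dz":0,"twist":0,"grip":0},{"dx":0,"dy":0,"dz":0,"twist":0,"grip":0},{"dx":0,"dy":0,"dz":0,"twist":0,"grip":0}]'
python3 caps.py; python3 -c "
from h import *
T=tool()
c=calibration('wrist')
get_image('wrist')
d=landmark_of('tray_bar','wrist')[:1];print((np.linalg.inv(T)@np.append(cam2w('wrist',d[0]['at'],T),1))[:3])
d=landmark_of('tray_corner','wrist')[:1];print((np.linalg.inv(T)@np.append(cam2w('wrist',d[0]['at'],T),1))[:3],read_state()['dq'].round(2))"
```

```text
time_s: 26.6
eef_pos: [0.678, -0.157, 0.7804]
orientation: [153.3, -18.1, 46.4]
ft_force: [0.2, 1.1, -3.8]
grip_width: 0.0114
grip_force: 59.9
time_s: 27.4
eef_pos: [0.6781, -0.157, 0.7804]
orientation: [153.2, -18.0, 46.7]
ft_force: [0.3, 0.1, -3.6]
grip_width: 0.0114
grip_force: 59.9
[([0.041, 0.027, 0.007], 0.97), ([0.059, 0.018, 0.005], 0.89), ([0.062, 0.033, 0.003], 0.62)]
gate [([0.077, 0.026, -0.001], 0.65)]
tilt 31.922623900073678 downhill 35.66304237470055 [-18.   34.3   0.7   3.5 113.1  31.9] 27.4
[-0.00144665  0.00076064 -0.00484558]
[-0.05227252 -0.06829248  0.08059145] [-0.03 -0.03 -0.07 -0.03 -0.03 -0.1 ]
```

```bash
python3 -c "
from station import *
print(sign_off())"
```

```text
the job is handed in; nothing more can be done
None
```

The job is handed in at 27.4 s of 51: the gate is fully home, and the arm holds the tray still in the air, tilted 31.9° towards the mouth corner, with all three caps together in that corner behind the gate; nothing was seen to spill, though I took no final check picture of the bench.

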